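# Airing bin: hook the hatch down and stow the stone cases

### The arm

A 6-joint arm with a two-finger parallel gripper is mounted at the origin on a cart in front of the work surface, level with it; the furniture and walls round the work are solid. World frame = base frame: x ahead of the robot, y to its left, z up, the work surface at z = 0. Lengths are in m, angles in degrees, forces in N, time in s.
With the tool pointing down it reaches from about 0.25 to 0.725 m from the base axis. Payload 9.7 kg.
Tool frame: the origin (TCP) lies at the very end of the fingers, on their centre line; the grasp point (between the pads) lies 19 mm behind it; y points along the fingers, x is the direction in which the jaws open and shut, and the axes are right-handed (so a half turn about y gives the same grasp; the last joint's range is limited). The gripper opens to 85 mm and grips with 20 to 120 N. Pads are 22 mm wide; open, the fingers measure 114 mm over their backs; the gripper's body (76 mm by 85 mm) begins 54 mm behind the grasp point. The pads swing forward as they close: fully open they stand 13 mm farther back than shut.
Start: joints at [-70.073, 4.979, 10.078, 95.1, 0, 90], TCP at [0.187, -0.517, 0.231] pointing down, gripper open.
Joint ranges: [-179.16, 179.16], [-48.56, 103.87], [-65.8, 70.77], [-126.05, 130.52], [-82.76, 87.17], [-180, 180]. Speed limits (degrees/s): [127.2, 127.2, 147.25, 180, 180, 180].

### API

Orientations are given as [roll, pitch, yaw] about the fixed x, y, z axes, in that order (R = Rz(yaw) Ry(pitch) Rx(roll)).
In Python, from workcell import bot gives the robot as it stands.
- The arm moves only by the shell command python3 -m jog 'ROWS' [FORCE]. ROWS is JSON, a list of rows, each a list of 7 numbers: the closure, from 0 (fully open) to 1 (shut), then the shift along the world's x, y, z in units of 25 mm (1.0 is 25 mm), then the turn, a rotation vector about the world's x, y, z in units of 5 degrees (1.0 is 5 degrees). A call has 1 to 5 rows; each row is the pose to reach, as a shift and turn from the pose commanded when the call began; what a row does not reach only later rows make up. A row lasts 1/10 s, in which the tool goes at most 50 mm and 8.59 degrees, less where a joint would pass 70% of its speed; a pose out of reach is approached as far as the arm can. A call with a gripper value outside its range is refused whole. The fingers move at their own pace and stop on an object; FORCE is the grip in N (left out, the last holds). Time passes only in rows, so rows that repeat a pose let the fingers close. It gives the time, the measured TCP pose, the force and the opening at its end, in the units of the state.
- bot.get_obs(): the state, without advancing time (a new reading comes with each control period).
- bot.camera(name): name is "side" or "top" or "wrist"; returns (picture, depth): 400x640x3 uint8, red, green, blue; 400x640 float32, m along the optical axis (not along the pixel's ray), 0 where there is no reading.
- bot.camera_model(name): a dict with "fx", "fy", "cx", "cy" (pixels), "rvec" (rotation vector, rad) and "tvec" (3), from world to camera coordinates, as OpenCV has them; the wrist camera has in their place "tool_from_camera" (4x4, takes a point from camera to tool coordinates, whose origin is the TCP and whose axes are the tool frame's). Camera axes: x right, y down, z forward; pixel columns grow to the right and rows downward; lengths in m; the calibration is good to about 2 mm. A picture is of the moment at which its call begins: read the wrist's pose just before it. camera_model takes no time and is no camera call.
- bot.job_done(): hands the job in, once; it reports no verdict.
Trained networks look in the newest picture that a camera, given by its name, has taken for a name from the list of things; names that differ only in an ending like _2 or _b are one class to them, and where a whole thing is asked for, a point or a joint stands for the part that bears it (a point fixed in the world has none). Each returns a list of dicts, best first, with "conf" (0 to 1); they miss things now and then, are a little off and sometimes report something else, mostly with a low value. They report only what shows in the picture. A call takes as long as a camera call.
- bot.regions_of(camera, label): "pixels" (400x640 bool, what is visible of it) and "point" ([row, column] in pixels, amid what is visible of it).
The state is a dict: "time": time; "q": joint angles; "qd": joint speeds; "joint_efforts": joint torques, N m; "ee_pos": TCP position; "tcp_rot": TCP orientation; "wrist_force": force on the tool from outside, world axes, zero at the start; "torque": the same for the moment, N m; "opening": finger opening in m.
Only numpy, scipy, OpenCV 4.12 (cv2) and the standard library are available. Lean on these libraries where they do the work, as an engineer would, in place of code of your own. Each camera call takes 0.05 s, during which the arm holds its last target. There are 200 camera calls.

### The job

Take the hook pole from its rest, hook it into the wire eye on top of the closed hatch of the raised airing bin and swing the hatch down until it lies level, then lay the pole back in its rest the way it lay. Slide each of the two or three flat green sharpening-stone cases lying to the left and right in front of the bin (not the one far away at the back of the table) into a bay of its own in the bin, lying flat, pushed fully home against the back stop, and leave the hatch down so that the stones can air. Do not knock over the oil bottle, or shove it or the dial gauge beside it out of place.

Things in the scene. Friction and masses are not known exactly. Their poses are not given: they have to be found in the camera images.
- bin_mouth (a point): Reference point of the fixed grey airing bin: on the hatch's hinge line, mid-width, level with the bin's floor, 180 mm above the table. x points level into the bin (the bin may be yawed), y along the hinge, z up. The bin is 255 mm wide and stands on two dark legs at y = +-122 mm whose feet reach from x = -25 to 75 mm.
- bin_roof (a point): Front edge of the bin's roof, mid-width, on its top face; at x = 40, z = 41 mm in the bin_mouth frame. The roof is flat and runs 145 mm back from here.
- bay_mid (a point): Where the centre of a case is when fully home in the middle bay; axes as bin_mouth (at x = 98, y = 0, z = 13.5 mm there). Each of the three open-fronted bays is 73 mm wide and 33 mm high; dividers 8 mm thick with rounded noses begin at x = 36 mm and the back stop is at x = 174 mm, so a case that is home still stands out 14 mm, its rear end at x = 22 mm.
- bay_left (a point): The same for the bay on the +y side, at y = +81 mm in the bin_mouth frame.
- bay_right (a point): The same for the bay on the -y side, at y = -81 mm in the bin_mouth frame.
- hatch (a joint): Angle of the hatch in rad: 0 = shut (leaning back 0.5 rad from upright, before the bays), 2.07 = down against its stop, level, a sill before the bays. Starts at 0 to 0.1. Its weight keeps it shut; opening it takes 1 to 2 N at the eye, and from some way past upright (joint above about 0.9) it also sinks down by itself, slowly (damped).
- hatch_hinge (a point): Middle of the hatch's hinge, 2 mm below bin_mouth; axes as bin_mouth. The hatch is 250 mm wide, 8 mm thick, its edge 78 mm from the hinge; fully down, its upper face is level with the hinge.
- hatch_eye (a point): Middle of the outer bar of the wire eye on the hatch's free edge: round 6 mm wire parallel to the hinge, 60 mm straight. At joint angle q, with a = 0.5 - q, it lies from the hinge at x = 100 sin a - 4 cos a, z = 100 cos a + 4 sin a (mm). 19 mm gap between bar and hatch. A hook pointing down drops in behind the bar (bin side) and lifts out freely at any angle.
- pole_grip (a point): Middle of the hook pole's wooden handle, where to grip it: 18 mm wide, 22 mm high, from x = -55 to +35 mm; pole 0.13 kg. x runs along the pole to the hook, z is up as it lies in its rest. A round 10 mm steel shaft goes on along the same axis to x = 130 mm, where a round 8 mm tine is bent straight down, its tip 30 mm below the axis.
- pole_hook (a point): Middle of the tine of the hook pole, at x = 130, z = -15 mm from pole_grip.
- rest_seat (a point): Where pole_grip is when the pole lies in its rest, 50 mm above the table; axes as the pole's. The rest is a fixed wooden base with two flared forks, 10 mm thick, up to 65 mm above the table: at x = -46 mm for the handle's rear end and x = +50 mm for the shaft; between them the handle is free.
- case_a_center (a point): Centre (half-way up) of a flat green case, 68 wide x 152 long x 27 mm high, 0.3 to 0.5 kg, lying on the left of the table, nearer the robot. y runs along its length, x across, z up. Cases are alike; either end may go in first, any case in any bay. Two or three are there; an absent one reads None.
- case_b_center (a point): Centre (half-way up) of a flat green case, 68 wide x 152 long x 27 mm high, 0.3 to 0.5 kg, lying on the left of the table, farther back. y runs along its length, x across, z up. Cases are alike; either end may go in first, any case in any bay. Two or three are there; an absent one reads None.
- case_c_center (a point): Centre (half-way up) of a flat green case, 68 wide x 152 long x 27 mm high, 0.3 to 0.5 kg, lying on the right of the table, near the robot. y runs along its length, x across, z up. Cases are alike; either end may go in first, any case in any bay. Two or three are there; an absent one reads None.
- case_a: Body of the same case, its origin at the centre of its underside, axes as above.
- case_b: Body of the same case, its origin at the centre of its underside, axes as above.
- case_c: Body of the same case, its origin at the centre of its underside, axes as above.
- pole: Body of the hook pole, its origin and axes as pole_grip.
- oil_bottle: Small cream oil bottle with a red spout, 46 x 45 x 134 mm, standing in front of the bin, loose, to be left alone. Origin at the centre of its underside.
- dial: Dial gauge lying on its back, 120 x 57 x 21 mm, in front of the bin, loose, to be left alone. Origin at the centre of its underside.

How it is judged (in metres and radians):
On the way, in this order (a step that is already met when the one before it is completed fails the run):
1. the hatch is part-way down (joint 0.3 to 1.4) with the tine of the pole in its eye (tine within 30 mm of the bar's middle) (value of joint hatch between 0.3 and 1.4 rad and distance between pole_hook and hatch_eye below 0.03 m), for 0.1 s.
2. the hatch is fully down (value of joint hatch above 1.97 rad), for 0.2 s.
3. the pole lies in its rest again (distance between pole_grip and rest_seat below 0.012 m and angle between pole_grip's own z axis and vertical below 0.25 rad and angle between the x axis of pole_grip and the x axis of rest_seat, either way round below 0.12 rad and contact force between the fingers and pole below 0.1 N), for 0.2 s.
At the end, for the whole second after the job is handed in: The hatch is fully down (above 1.97 rad), the pole lies in its rest (within 12 mm, hook down), and every case present lies flat and still in a bay, along it, fully home (its centre within 8 mm of the home depth) (value of joint hatch above 1.97 rad and distance between pole_grip and rest_seat below 0.012 m and angle between pole_grip's own z axis and vertical below 0.25 rad and angle between the x axis of pole_grip and the x axis of rest_seat, either way round below 0.12 rad and linear speed of each of pole, case_a, case_b, case_c below 0.02 m/s and x of case_a_center in the frame of bin_mouth between 0.09 and 0.106 m and z of case_a_center in the frame of bin_mouth between 0.006 and 0.022 m and angle between the y axis of each of case_a_center, case_b_center, case_c_center and the x axis of bin_mouth, either way round below 0.1 rad and x of case_b_center in the frame of bin_mouth between 0.09 and 0.106 m and z of case_b_center in the frame of bin_mouth between 0.006 and 0.022 m and x of case_c_center in the frame of bin_mouth between 0.09 and 0.106 m and z of case_c_center in the frame of bin_mouth between 0.006 and 0.022 m); the robot touches nothing.
It fails at once if the oil bottle is knocked over or shoved more than 40 mm (angle between oil_bottle's own z axis and vertical above 0.5 rad or distance of oil_bottle from where it was at the start of the episode above 0.04 m).
It fails at once if the dial gauge is shoved more than 40 mm (distance of dial from where it was at the start of the episode above 0.04 m).
Of case_a, case_b, case_c only 2 to 3 are there at a start; the rules pass over those that are not, and their reading is None.
At some moment in a run one of case_a, case_b, case_c may be knocked a few centimetres aside while the robot is not near it.
It also fails if it takes over 210 s, if anything falls off the work surface, if the arm or the gripper's body presses on something with over 40 N, if the wrist force passes 120 N, or if a joint passes its speed limit or range.

## Working session

There is one attempt and no reset: what is moved stays moved. The work goes in short steps, Python scripts to look and compute and a shell command to move; the robot and the scene stay as the last step left them, time stands still between calls to the robot, and variables do not carry over. Pictures are saved under pics/ and viewed, about 12 in all and at most 16, crops included, and the job is handed in when it is done.

```bash
ls; mkdir -p pics; cat > h.py <<'E'
import numpy as np, cv2
from workcell import bot
from scipy.spatial.transform import Rotation as R
def cam(n):
    o=bot.get_obs(); im,d=bot.camera(n); m=bot.camera_model(n)
    if n=='wrist':
        T=np.eye(4);T[:3,:3]=R.from_euler('xyz',o['tcp_rot'],degrees=True).as_matrix();T[:3,3]=o['ee_pos']
        T=T@np.array(m['tool_from_camera'])
    else:
        E=np.eye(4);E[:3,:3]=cv2.Rodrigues(np.array(m['rvec'],float))[0];E[:3,3]=np.ravel(m['tvec']);T=np.linalg.inv(E)
    v,u=np.mgrid[:400,:640]
    P=np.stack([(u-m['cx'])/m['fx']*d,(v-m['cy'])/m['fy']*d,d],-1)@T[:3,:3].T+T[:3,3]
    P[d==0]=np.nan
    return im,P,T
def save(im,f): cv2.imwrite('pics/'+f,im[:,:,::-1])
E
python3 - <<'E'
from h import *
print(bot.get_obs())
for n in ['top','side']:
    im,P,T=cam(n); save(im,n+'0.png'); np.save(n+'P.npy',P); print(n,T[:3,3],T[:3,2])
    for l in ['case_a','pole','oil_bottle','dial','hatch','hatch_eye','pole_hook']:
        for r in bot.regions_of(n,l):
            p=P[r['pixels']]; p=p[~np.isnan(p[:,0])]
            if len(p)==0: continue
            print(l,round(r['conf'],2),r['point'],len(p),np.round(np.median(p,0),3),np.round(np.percentile(p,2,axis=0),3),np.round(np.percentile(p,98,axis=0),3))
E
```

```text
pics
{'time': 0.0, 'q': array([-7.00723966e+01,  5.01354382e+00,  1.00323881e+01,  9.50975515e+01,
        1.34679466e-03,  8.99988632e+01]), 'qd': array([-0.05995796, -0.04753145,  0.0554025 , -0.05543117,  0.04743724,
       -0.01629449]), 'joint_efforts': array([-1.56528364e-03, -5.20384955e+01,  4.64804184e+01,  1.62353256e-02,
       -1.85295844e-04,  2.99253111e-05]), 'ee_pos': array([ 0.18738786, -0.51685543,  0.2305411 ]), 'tcp_rot': array([-8.99986516e+01,  7.87072208e-02, -7.00712598e+01]), 'wrist_force': array([-0.86210339,  0.40234141, -0.8297667 ]), 'torque': array([-0.0197751 ,  0.03332861, -0.03212234]), 'opening': 0.08544617623721808}
top [0.48719609 0.02563423 1.34713749] [ 0.07872169 -0.00748025 -0.99686857]
case_a 0.89 [248.3, 221.1] 1098 [0.441 0.323 0.028] [0.408 0.249 0.022] [0.474 0.395 0.033]
case_a 0.66 [253.7, 402.2] 1051 [ 0.409 -0.243  0.028] [ 0.377 -0.312  0.022] [ 0.441 -0.172  0.033]
case_a 0.44 [169.0, 315.5] 1767 [0.646 0.016 0.224] [ 0.619 -0.1    0.186] [0.676 0.135 0.255]
pole 0.8 [189.0, 421.0] 316 [ 0.608 -0.294  0.059] [ 0.551 -0.328  0.004] [ 
[... 1559 characters left out ...]

hatch 0.74 [188.8, 345.8] 692 [ 0.647 -0.022  0.228] [ 0.618 -0.11   0.185] [0.678 0.133 0.269]
hatch 0.18 [320.5, 319.9] 601 [ 0.605 -0.307  0.054] [ 0.549 -0.336  0.002] [ 0.713 -0.248  0.062]
hatch_eye 0.73 [183.9, 343.9] 755 [ 0.649 -0.011  0.226] [ 0.618 -0.11  -0.743] [0.756 1.936 0.269]
hatch_eye 0.57 [337.5, 316.1] 1119 [ 0.6   -0.312  0.007] [ 0.538 -0.352 -0.   ] [ 0.661 -0.274  0.057]
hatch_eye 0.33 [186.9, 286.2] 519 [0.444 0.296 0.025] [0.412 0.245 0.004] [0.475 0.392 0.029]
pole_hook 0.88 [320.7, 317.7] 585 [ 0.602 -0.307  0.055] [ 0.549 -0.336  0.038] [ 0.709 -0.25   0.062]
pole_hook 0.46 [309.2, 238.4] 1647 [ 0.412 -0.259  0.025] [ 0.376 -0.32  -0.001] [ 0.445 -0.169  0.028]
```

View pics/top0.png

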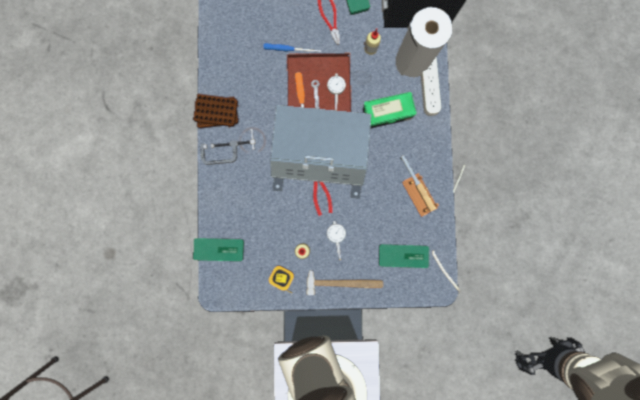

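View pics/side0.png

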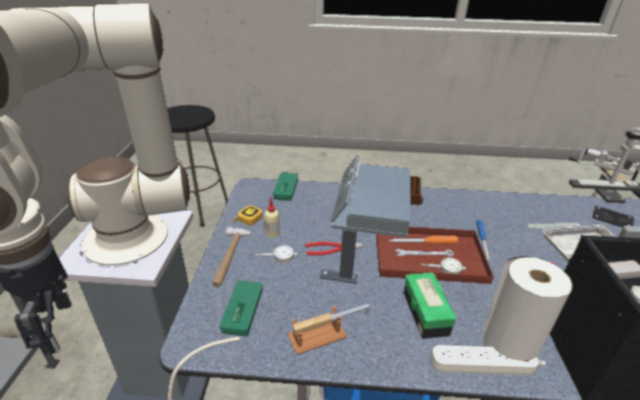

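The top view shows two cases, at px (219,250) and (404,256). The bin roof is at (320,145), the pole and rest at (420,190), the bottle at (302,251) and the dial at (337,236). The cases at the back don't count. Next I measure the poses.

```bash
cat >> h.py <<'E'
def rect(p,zlo,zhi,res=0.0005):
    q=p[(p[:,2]>zlo)&(p[:,2]<zhi)]
    (c,(w,h),a)=cv2.minAreaRect((q[:,:2]*1000).astype(np.float32))
    if w<h: w,h,a=h,w,a+90
    return np.round(c,1),round(w,1),round(h,1),round((a+90)%180-90,2),len(q)
E
python3 - <<'E'
from h import *
for n in ['top','side']:
    P=np.load(n+'P.npy'); p=P.reshape(-1,3); p=p[~np.isnan(p[:,0])]
    def box(x0,x1,y0,y1): return p[(p[:,0]>x0)&(p[:,0]<x1)&(p[:,1]>y0)&(p[:,1]<y1)]
    b=box(.6,.9,-.2,.2); print(n,'roof',rect(b,.214,.230),np.median(b[(b[:,2]>.214)&(b[:,2]<.23)],0))
    r=b[(b[:,2]>.216)&(b[:,2]<.228)]; 
    e=b[b[:,2]>.248]; print('high',np.round(e[np.argsort(e[:,2])[-25:]],3).tolist() if n=='top' else rect(e,.26,.3))
    # roof back edge / sides
    for nm,bb in [('a',(.38,.5,.22,.42)),('c',(.35,.48,-.34,-.15))]: print(nm,rect(box(*bb),.02,.036))
    g=box(.5,.75,-.36,-.22); print('pole',rect(g,.05,.075)); 
    q=g[g[:,2]>.052]; l=cv2.fitLine(q[:,:2].astype(np.float32),cv2.DIST_HUBER,0,.01,.01).ravel(); print(l,np.degrees(np.arctan2(l[1],l[0])))
    s=(q[:,:2]-l[2:])@l[:2]
    for k in np.arange(s.min(),s.max(),.01):
        m=(s>=k)&(s<k+.01); print(round(k,3),m.sum(),np.round(q[m].mean(0),3),np.round(q[m][:,2].max(),3))
E
```

```text
top roof (array([725.7,   6.9]), 255.3, 179.0, 83.57, 5426) [0.73694844 0.0055839  0.22200675]
high [[0.673, 0.015, 0.272], [0.673, 0.021, 0.272], [0.669, -0.017, 0.272], [0.675, 0.02, 0.272], [0.675, 0.01, 0.272], [0.672, -0.007, 0.273], [0.669, -0.015, 0.273], [0.672, -0.002, 0.273], [0.672, 0.013, 0.273], [0.667, -0.02, 0.273], [0.673, 0.031, 0.273], [0.67, -0.005, 0.273], [0.675, 0.005, 0.273], [0.67, 0.005, 0.273], [0.672, -0.015, 0.273], [0.672, 0.018, 0.273], [0.675, 0.036, 0.273], [0.675, 0.013, 0.273], [0.675, 0.038, 0.273], [0.672, 0.01, 0.274], [0.672, -0.012, 0.274], [0.672, 0.003, 0.275], [0.675, 0.028, 0.276], [0.675, 0.041, 0.276], [0.672, 0.0, 0.276]]
a (array([441., 324.]), 153.7, 66.9, 88.79, 1113)
c (array([ 408.6, -253.1]), 171.9, 68.1, 86.85, 1111)
pole (array([ 628.7, -284.9]), 188.5, 40.5, 28.54, 345)
[ 0.88886946  0.45816058  0.6195942  -0.29087153] 27.268476
-0.083 29 [ 0.551 -0.327  0.061] 0.067
-0.073 26 [ 0.559 -0.324  0.06 ] 0.065
-0.063 21 [ 0.568 -0.317  0.062] 0.065
-0.053 22 [ 0.576 -0.312  0.061] 0.067
-0.043 22 [ 0.585 -0.308  0.061] 0.067
-0.033 22
[... 914 characters left out ...]
 0.057] 0.062
-0.056 49 [ 0.56  -0.326  0.058] 0.062
-0.046 38 [ 0.571 -0.322  0.058] 0.062
-0.036 35 [ 0.579 -0.318  0.058] 0.061
-0.026 37 [ 0.588 -0.313  0.059] 0.062
-0.016 32 [ 0.597 -0.308  0.059] 0.061
-0.006 35 [ 0.606 -0.303  0.059] 0.063
0.004 32 [ 0.615 -0.299  0.059] 0.063
0.014 28 [ 0.623 -0.295  0.058] 0.061
0.024 23 [ 0.632 -0.288  0.055] 0.059
0.034 51 [ 0.639 -0.282  0.058] 0.064
0.044 11 [ 0.649 -0.28   0.053] 0.055
0.054 12 [ 0.658 -0.276  0.054] 0.057
0.064 11 [ 0.667 -0.269  0.053] 0.054
0.074 10 [ 0.676 -0.266  0.053] 0.056
0.084 12 [ 0.685 -0.262  0.054] 0.056
0.094 7 [ 0.694 -0.258  0.054] 0.054
0.104 8 [ 0.703 -0.253  0.054] 0.056
0.114 6 [ 0.711 -0.248  0.054] 0.056
```

```bash
python3 -m jog '[[0,0,1,0.5,0,0,1.7],[0,0,2,1,0,0,3.4],[0,0,4,1.5,0,0,5],[0,0.8,5,1.8,0,0,6.6],[0,1.6,6,2,0,0,8]]'; python3 -c "
from workcell import bot;print(bot.get_obs()['q'])"
```

```text
time: 1.3
ee_pos: [0.2275, -0.3658, 0.2825]
tcp_rot: [-90.1, -0.1, -29.8]
wrist_force: [1.2, -0.5, -0.6]
opening: 0.085
[-5.81222236e+01 -9.80153238e+00  1.58329557e+00  1.01271127e+02
  2.95049287e-03  6.16887357e+01]
```

```bash
python3 -m jog '[[0,1,1,0,0,0,1.7],[0,2,2,0,0,0,3.4],[0,3,3,0,0,0,5.1],[0,4,4,0,0,0,6.8],[0,5,4.6,0,0,0,8.5]]' >/dev/null
python3 -m jog '[[0,1,0,0,0,0,1.7],[0,2,0,0,0,0,3.4],[0,3,0,0,0,0,5.1],[0,4,0,0,0,0,6.8],[0,5,0,0,0,0,8.5]]' >/dev/null
python3 -m jog '[[0,0,0,0,0,0,1.7],[0,0,0,0,0,0,3.4],[0,0,0,0,0,0,5.1],[0,0,0,0,0,0,6.8],[0,0,0,0,0,0,8.5]]' >/dev/null
python3 -m jog '[[0,0,0,0,0,0,1.7],[0,0,0,0,0,0,3.4],[0,0,0,0,0,0,4],[0,0,0,0,0,0,4],[0,0,0,0,0,0,4]]'
python3 - <<'E'
from h import *
print(bot.get_obs()['q'],bot.camera_model('wrist'))
im,P,T=cam('wrist'); save(im,'w1.png'); np.save('w1P.npy',P); print(T)
E
```

```text
time: 3.3
ee_pos: [0.4775, -0.2521, 0.2813]
tcp_rot: [-90.0, 0.0, 117.3]
wrist_force: [-0.0, -1.0, -0.3]
opening: 0.0853
[-2.78317716e+01  5.03980383e+00  1.57773449e+01  1.00733950e+02
 -6.94095270e-04 -5.51493043e+01] {'fx': 342.0964705638389, 'fy': 342.0964705638389, 'cx': 321.9123741211737, 'cy': 201.1895574739753, 'tool_from_camera': array([[ 9.99999122e-01,  1.32412623e-03, -4.61111632e-05,
         4.48573377e-04],
       [ 4.67279006e-04, -3.19901940e-01,  9.47450542e-01,
        -1.42200569e-01],
       [ 1.23979306e-03, -9.47449732e-01, -3.19902278e-01,
         8.24154986e-02],
       [ 0.00000000e+00,  0.00000000e+00,  0.00000000e+00,
         1.00000000e+00]])}
[[-4.60022558e-01  8.41163542e-01  2.84294113e-01  4.04026471e-01]
 [ 8.87907073e-01  4.35994331e-01  1.46730958e-01 -2.89498299e-01]
 [-5.25889461e-04  3.19926304e-01 -9.47442285e-01  4.23500020e-01]
 [ 0.00000000e+00  0.00000000e+00  0.00000000e+00  1.00000000e+00]]
```

View pics/w1.png

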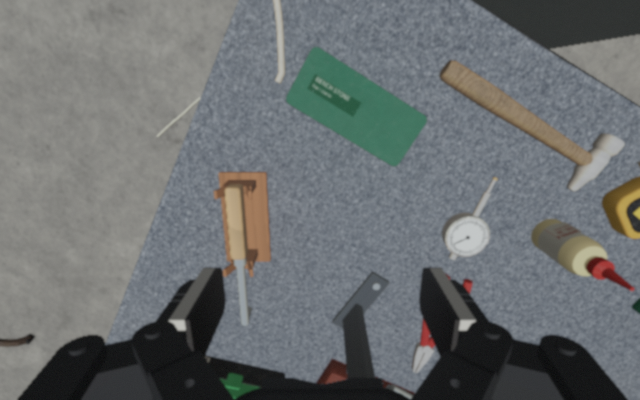

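```bash
cat > pole.py <<'E'
from h import *
import sys
P=np.load(sys.argv[1]); p=P.reshape(-1,3); p=p[~np.isnan(p[:,0])]
g=p[(p[:,0]>.5)&(p[:,0]<.75)&(p[:,1]>-.36)&(p[:,1]<-.22)&(p[:,2]>.045)]
l=np.array([.596,-.306]);d=np.array([.887,.4617])
for _ in range(6):
    s=(g[:,:2]-l)@d; t=(g[:,:2]-l)@[-d[1],d[0]]
    m=(abs(t)<.012)&((s<-.052)*0+((s>-.037)&(s<.03)|(s>.06)))
    f=cv2.fitLine(g[m][:,:2].astype(np.float32),cv2.DIST_L2,0,.01,.01).ravel(); d=f[:2]*np.sign(f[0]); l=f[2:]+d*((np.array([.596,-.306])-f[2:])@d)
print('line',l,np.degrees(np.arctan2(d[1],d[0])),m.sum())
s=(g[:,:2]-l)@d; t=(g[:,:2]-l)@[-d[1],d[0]]
for k in np.arange(-.07,.15,.004):
    m=(s>=k)&(s<k+.004)
    if m.sum(): print(round(k*1e3),m.sum(),np.round([t[m].min()*1e3,t[m].max()*1e3,np.median(g[m][:,2])*1e3,g[m][:,2].max()*1e3],1))
E
python3 pole.py w1P.npy
python3 - <<'E'
from h import *
P=np.load('w1P.npy'); p=P.reshape(-1,3); p=p[~np.isnan(p[:,0])]
b=p[(p[:,0]>.6)&(p[:,1]>-.2)&(p[:,2]>.12)];print(len(b), b.min(0) if len(b) else 0)
E
```

```text
line [ 0.55035262 -0.33696908] -55.845394 366
-70 469 [-14.3  -5.6 313.3 327.5]
-62 221 [-21.3 -11.  345.9 347.6]
-58 410 [-23.9 -12.9 347.2 349.6]
-54 470 [-26.8 -15.1 348.7 350.9]
-50 322 [-27.8 -17.4 349.7 352.1]
-46 16 [-32.2 -19.1 350.7 360.3]
-42 166 [-33.7 -31.8 349.1 361.1]
-30 26 [ 6.3 16.1 58.1 59.6]
-26 20 [ 6.  15.6 55.  58.9]
-22 7 [ 5.9 13.2 46.8 47.7]
-18 113 [  1.  102.3  55.4  63.6]
-14 268 [  0.3 110.7  59.3  65.6]
-10 324 [ -0.3 108.5  60.1  64. ]
-6 288 [ -0.8 107.8  60.7  63.4]
-2 297 [ -0.  129.   60.5  62.8]
2 292 [  2.6 160.6  57.4  62.9]
6 291 [  2.  185.   54.5  62. ]
10 162 [  1.8 186.3  54.5  60. ]
14 93 [ 97.3 184.9  55.   64.9]
18 26 [ 97.2 107.5  63.7  65.6]
329 [ 0.61093212 -0.11574413  0.1200229 ]
```

```bash
sed -i 's/(p\[:,2\]>.045)\]/(p[:,2]>.048)\&(p[:,2]<.08)]/' pole.py; python3 pole.py w1P.npy
```

```text
line [ 0.54776396 -0.33408268] -59.79234 321
-26 35 [ 5.2 15.1 58.  59.6]
-22 9 [ 5.1 13.4 53.9 58.8]
-18 27 [100.5 110.4  64.3  65.6]
-14 262 [  0.7 108.4  57.   64.6]
-10 323 [  0.3 108.   60.2  63.1]
-6 332 [-1.000e-01  1.433e+02  6.060e+01  6.340e+01]
-2 486 [ -0.3 186.6  59.3  62.8]
2 380 [  1.1 187.4  57.3  62.9]
6 95 [  4.2 185.7  53.8  61.6]
10 103 [  3.3 109.2  54.5  62.9]
14 60 [  3.4 109.3  60.9  65.6]
18 3 [105.8 108.3  63.6  64.1]
```

```bash
sed -i 's/(s<-.052)\*0+//' pole.py; python3 pole.py w1P.npy
```

```text
line [ 0.59441288 -0.30285947] 26.81049 1308
-58 59 [-9.6  5.7 56.5 60.5]
-54 101 [-22.8  18.4  58.8  62.4]
-50 107 [-23.2  19.3  58.7  62.5]
-46 103 [-22.7  19.4  58.9  62.5]
-42 65 [-21.6   7.1  60.3  62.2]
-38 57 [-11.1   7.2  60.6  62.4]
-34 57 [-9.6  7.1 60.7 62.6]
-30 62 [-9.6  7.2 60.5 62.8]
-26 57 [-10.2   7.2  60.6  63.1]
-22 55 [-9.5  7.1 60.7 62.8]
-18 58 [-10.1   7.4  60.1  62.2]
-14 59 [-10.5   7.3  60.6  62.8]
-10 51 [-8.8  7.4 60.5 62.3]
-6 57 [-9.5  7.5 60.6 63. ]
-2 53 [-10.1   7.4  60.5  62.2]
2 56 [-10.5   7.5  60.5  63.4]
6 53 [-9.1  7.5 60.7 61.9]
10 52 [-9.6  7.6 60.3 62. ]
14 53 [-10.2   7.5  60.1  62.6]
18 52 [-8.8  7.8 60.5 62.5]
22 52 [-9.6  7.6 60.2 62.1]
26 50 [-10.    7.6  60.5  62.9]
30 29 [-8.7  6.7 59.7 61.8]
34 29 [-8.2  6.  56.3 59.3]
38 36 [-8.5  6.2 56.3 58.3]
42 85 [-18.6  16.4  56.5  65.6]
46 70 [-18.5  16.3  55.8  65.2]
50 70 [-18.8  16.3  55.2  65.1]
54 26 [-15.6   3.7  54.3  62.5]
58 25 [-5.   3.6 54.3 56. ]
62 23 [-5.3  3.3 54.5 56.1]
66 25 [-6.2  3.9 53.9 56.9]
70 21 [-6.3  4.2 54.3 55.3]
74 23 [-4.6  4.  54.2 55.8]
78 24 [-5.1  3.4 54.6 55.8]
82 23 [-5.6  3.4 54.5 55.3]
86 20 [-4.2  3.9 54.4 56.4]
90 23 [-4.6  3.8 54.1 55.8]
94 21 [-5.1  3.8 54.2 56.8]
98 20 [-5.1  3.7 53.9 56.6]
102 22 [-5.6  4.  54.4 56.5]
106 23 [-4.5  4.1 54.3 55.7]
110 24 [-4.8  4.  54.5 56.7]
114 18 [-5.2  3.8 54.4 56.5]
118 18 [-5.7  3.7 53.9 55.7]
122 21 [-4.1  4.  54.1 56.3]
126 20 [-4.2  4.3 54.2 56.7]
130 7 [-3.1  3.2 54.1 55.3]
```

```bash
python3 -m jog '[[0,1.5,-0.7,0,0,0,0],[0,3,-1.4,0,0,0,0],[0,4.62,-2.12,-2,0,0,0],[0,4.62,-2.12,-4,0,0,0],[0,4.62,-2.12,-5.5,0,0,0]]'
python3 -m jog '[[0,0,0,-1.2,0,0,0],[0,0,0,-2.4,0,0,0],[0,0,0,-3.6,0,0,0],[0,0,0,-4.3,0,0,0],[0,0,0,-4.3,0,0,0]]'
python3 -c "
from h import *
print(bot.get_obs()['q']);im,P,T=cam('wrist'); save(im,'w2.png')"
```

```text
time: 3.85
ee_pos: [0.5942, -0.3056, 0.1422]
tcp_rot: [-90.0, 0.0, 117.4]
wrist_force: [-0.1, -0.4, -0.5]
opening: 0.0851
time: 4.35
ee_pos: [0.5913, -0.3042, 0.0339]
tcp_rot: [-89.8, -0.2, 117.4]
wrist_force: [0.2, 0.4, -0.7]
opening: 0.0854
[-2.72245979e+01  2.15861705e+01  7.92075162e+00  7.66322613e+01
 -2.27251487e-04 -5.45892140e+01]
```

View pics/w2.png

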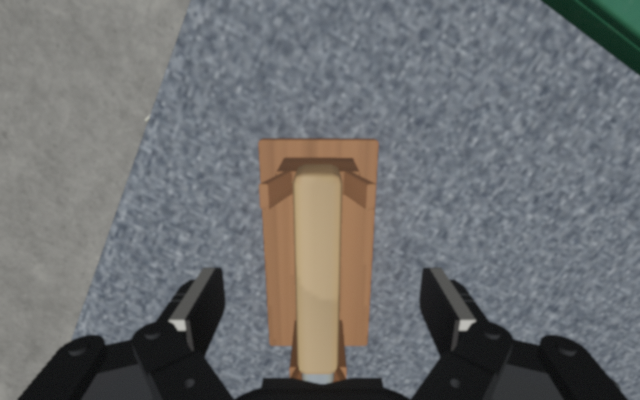

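The handle sits between the fingers at col 318, and the finger midpoint is about col 322. I close the gripper and lift.

```bash
python3 -m jog '[[1,0,0,0,0,0,0],[1,0,0,0,0,0,0],[1,0,0,0,0,0,0],[1,0,0,0,0,0,0],[1,0,0,0,0,0,0]]' 60
python3 -m jog '[[1,0,0,0,0,0,0],[1,0,0,0,0,0,0],[1,0,0,0,0,0,0],[1,0,0,0,0,0,0],[1,0,0,0,0,0,0]]'
python3 -m jog '[[1,0,0,0.3,0,0,0],[1,0,0,1.0,0,0,0],[1,0,0,2,0,0,0],[1,0,0,3,0,0,0],[1,0,0,4,0,0,0]]'
```

```text
time: 4.9
ee_pos: [0.5931, -0.3051, 0.0379]
tcp_rot: [-90.0, 0.0, 117.4]
wrist_force: [-0.3, -0.4, 1.7]
opening: 0.0166
time: 5.4
ee_pos: [0.5932, -0.3051, 0.0379]
tcp_rot: [-90.0, 0.0, 117.4]
wrist_force: [-0.6, 1.4, 5.7]
opening: 0.017
time: 5.9
ee_pos: [0.5926, -0.3049, 0.138]
tcp_rot: [-90.0, -0.0, 117.4]
wrist_force: [0.7, 0.0, -2.1]
opening: 0.017
```

```bash
python3 -m jog '[[1,-0.5,0,1.5,0,0,0],[1,-1,0,3,0,0,0],[1,-1.6,0.5,4.6,0,0,0],[1,-2.3,1.5,6,0,0,0],[1,-3,2.8,7,0,0,-1.2]]'
python3 -m jog '[[1,0,1.6,0,0,0,-1.1],[1,0,3.2,0,0,0,-2.2],[1,0,4.8,0,0,0,-3.3],[1,0,6.4,0,0,0,-4.4],[1,0,8,0,0,0,-5.58]]'
python3 -m jog '[[1,0,1.2,0,0,0,0],[1,0,2.4,0,0,0,0],[1,0,2.4,0,0,0,0],[1,0,2.4,0,0,0,0]]'
python3 - <<'E'
from h import *
for n in ['top','side']:
    im,P,T=cam(n); save(im,n+'1.png'); np.save(n+'P1.npy',P)
    p=P.reshape(-1,3); p=p[~np.isnan(p[:,0])]
    g=p[(p[:,0]>.5)&(p[:,0]<.72)&(abs(p[:,1])<.1)&(p[:,2]>.29)&(p[:,2]<.40)]
    s=(g[:,:2]-bot.get_obs()['ee_pos'][:2])@[.9936,-.113]; t=(g[:,:2]-bot.get_obs()['ee_pos'][:2])@[.113,.9936]
    for k in np.arange(.03,.16,.01):
        m=(s>=k)&(s<k+.01)&(abs(t)<.02)
        if m.sum(): print(n,round(k,2),m.sum(),np.round(np.r_[t[m].mean(),g[m][:,2].min(),g[m][:,2].max(),s[m].max()],4))
E
```

```text
time: 6.4
ee_pos: [0.5171, -0.2351, 0.3144]
tcp_rot: [-90.1, 0.1, 111.3]
wrist_force: [0.9, 0.3, -0.9]
opening: 0.0168
time: 6.9
ee_pos: [0.5174, -0.0336, 0.3124]
tcp_rot: [-90.0, 0.0, 83.3]
wrist_force: [0.8, -0.1, -1.4]
opening: 0.0167
time: 7.3
ee_pos: [0.5177, 0.0254, 0.3123]
tcp_rot: [-90.0, 0.0, 83.6]
wrist_force: [0.8, 0.3, -0.7]
opening: 0.0167
top 0.1 8 [0.0007 0.3278 0.3327 0.1096]
top 0.11 16 [0.0013 0.3239 0.3353 0.1194]
top 0.12 18 [0.0005 0.3225 0.3322 0.1289]
top 0.13 8 [0.0005 0.3243 0.3319 0.1347]
side 0.03 38 [-0.006   0.3136  0.3347  0.0397]
side 0.04 24 [-0.0047  0.3169  0.3307  0.0497]
side 0.05 14 [-0.0033  0.319   0.3285  0.0587]
side 0.06 16 [-0.0025  0.3212  0.3288  0.0687]
side 0.07 16 [-0.0036  0.3185  0.3281  0.0793]
side 0.08 16 [-0.0034  0.321   0.3279  0.0891]
side 0.09 16 [-0.0029  0.3184  0.3286  0.0993]
side 0.1 16 [-0.004   0.3201  0.3282  0.1094]
side 0.11 17 [-0.002   0.3183  0.3277  0.1194]
side 0.12 19 [-0.0039  0.3107  0.3277  0.1299]
side 0.13 34 [-0.0029  0.2928  0.3276  0.1369]
```

```bash
python3 -m jog '[[1,0.8,0,0,0,0,0],[1,1.56,0,0,0,0,0],[1,1.58,0,0,0,0,0],[1,1.58,0,-0.5,0,0,0],[1,1.58,0,-0.8,0,0,0]]'
python3 -m jog '[[1,0,0,-0.3,0,0,0],[1,0,0,-0.6,0,0,0],[1,0,0,-0.9,0,0,0],[1,0,0,-0.9,0,0,0]]'
python3 - <<'E'
from h import *
im,P,T=cam('side'); cv2.imwrite('pics/s2.png',cv2.resize(im[120:260,250:430,::-1],None,fx=4,fy=4,interpolation=cv2.INTER_CUBIC))
print(bot.get_obs()['ee_pos'])
E
```

```text
time: 7.9
ee_pos: [0.557, 0.0241, 0.2915]
tcp_rot: [-90.0, 0.0, 83.5]
wrist_force: [0.7, 0.3, -1.5]
opening: 0.0173
time: 8.3
ee_pos: [0.557, 0.0249, 0.2686]
tcp_rot: [-89.9, 0.0, 83.5]
wrist_force: [0.5, -0.2, -1.1]
opening: 0.017
[0.55711047 0.02495613 0.26931143]
```

View pics/s2.png

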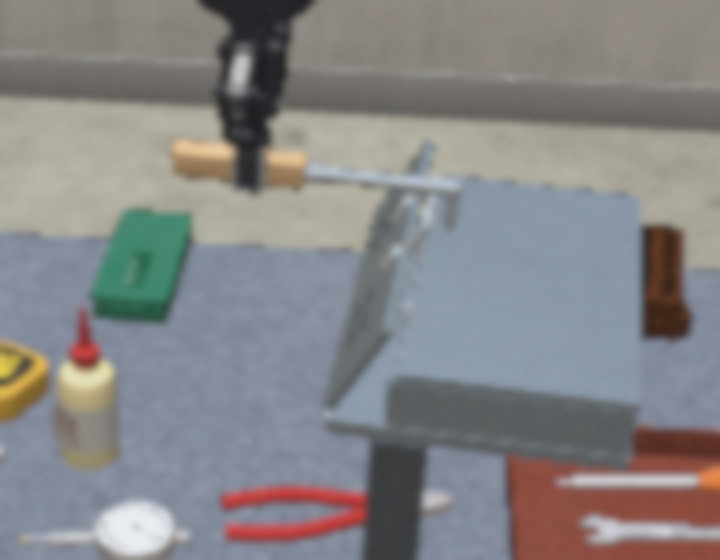

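The side crop shows the tine at about (450,210), behind the eye bar. Next is the pull.

```bash
python3 -m jog '[[1,-0.35,0.04,0.1,0,0,0],[1,-0.74,0.08,0.2,0,0,0],[1,-1,0.11,0.28,0,0,0],[1,-1.31,0.15,0.34,0,0,0],[1,-1.7,0.19,0.37,0,0,0]]'
python3 -m jog '[[1,-0.4,0.05,0.02,0,0,0],[1,-0.8,0.09,0,0,0,0],[1,-1.2,0.14,-0.1,0,0,0],[1,-1.55,0.18,-0.2,0,0,0],[1,-1.55,0.18,-0.2,0,0,0]]'
python3 -m jog '[[1,-0.3,0.03,-0.15,0,0,0],[1,-0.6,0.07,-0.3,0,0,0],[1,-1.08,0.12,-0.58,0,0,0],[1,-1.5,0.17,-0.97,0,0,0],[1,-1.5,0.17,-0.97,0,0,0]]'
python3 - <<'E'
from h import *
im,P,T=cam('side'); cv2.imwrite('pics/s3.png',cv2.resize(im[120:260,250:430,::-1],None,fx=4,fy=4,interpolation=cv2.INTER_CUBIC))
print(bot.get_obs()['ee_pos'])
E
```

```text
time: 8.85
ee_pos: [0.5144, 0.0298, 0.2795]
tcp_rot: [-90.1, -0.0, 83.5]
wrist_force: [2.0, 0.0, 0.3]
opening: 0.0166
time: 9.35
ee_pos: [0.4747, 0.0343, 0.2737]
tcp_rot: [-89.9, 0.0, 83.5]
wrist_force: [0.5, 0.3, -1.4]
opening: 0.0168
time: 9.85
ee_pos: [0.4372, 0.0385, 0.2487]
tcp_rot: [-89.9, 0.0, 83.5]
wrist_force: [0.5, -0.4, -0.6]
opening: 0.017
[0.4379394  0.03851001 0.24932451]
```

View pics/s3.png

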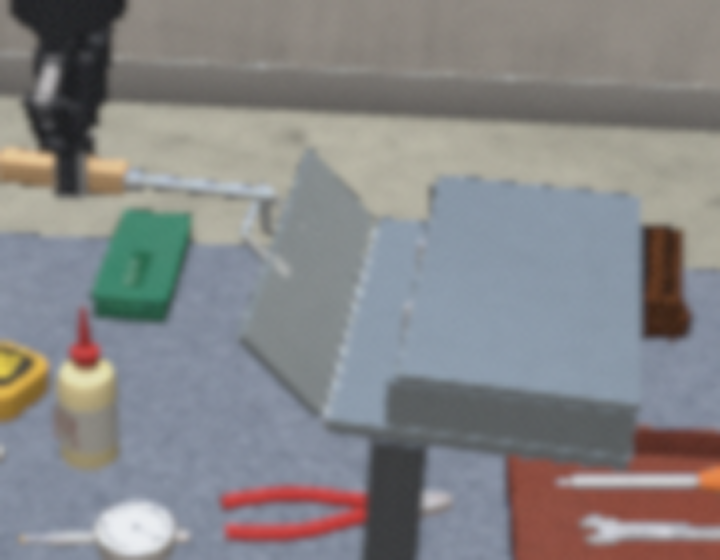

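```bash
python3 -m jog '[[1,0,0,0.7,0,0,0],[1,0,0,1.6,0,0,0],[1,0,0,2.4,0,0,0],[1,0,-1,2.6,0,0,0],[1,0,-2.5,2.6,0,0,0]]'
python3 -m jog '[[1,0,-1.8,0,0,0,0.7],[1,0,-3.6,0,0,0,2],[1,0.5,-5.4,0,0,0,3.4],[1,1.5,-7.1,0,0,0,4.8],[1,2.6,-8.5,0,0,0,5.8]]'
python3 -m jog '[[1,1.2,-1,0,0,0,0.98],[1,2.4,-1.8,0,0,0,0.98],[1,3.61,-2.74,0,0,0,0.98],[1,3.61,-2.74,-1,0,0,0.98],[1,3.61,-2.74,-1,0,0,0.98]]'
python3 - <<'E'
from h import *
n='side'
im,P,T=cam(n); save(im,'s4.png')
p=P.reshape(-1,3); p=p[~np.isnan(p[:,0])]
b=p[(p[:,0]>.5)&(p[:,0]<.63)&(p[:,1]>-.1)&(p[:,1]<.14)&(p[:,2]>.12)]
print(len(b),np.round(b.min(0),3),np.round(b.max(0),3),np.median(b,0))
E
```

```text
time: 10.4
ee_pos: [0.4394, -0.0238, 0.316]
tcp_rot: [-90.1, -0.0, 83.7]
wrist_force: [0.0, 0.7, -1.4]
opening: 0.0169
time: 10.9
ee_pos: [0.5041, -0.2393, 0.3151]
tcp_rot: [-90.0, 0.0, 112.7]
wrist_force: [0.9, -0.4, -0.6]
opening: 0.0171
time: 11.4
ee_pos: [0.5948, -0.3059, 0.2829]
tcp_rot: [-89.7, -0.4, 117.4]
wrist_force: [-0.8, 0.2, -1.7]
opening: 0.0167
138 [ 0.526 -0.1    0.172] [0.63  0.028 0.182] [ 0.55646553 -0.05653248  0.17864258]
```

The hatch is already level. Now the pole goes back.

```bash
python3 -m jog '[[1,0,0,-1.7,0,0,0],[1,0,0,-3.4,0,0,0],[1,0,0,-5.1,0,0,0],[1,0,0,-6.8,0,0,0],[1,0,0,-6.8,0,0,0]]'
python3 -m jog '[[1,0,0,0,0,0,0],[1,0,0,0,0,0,0]]'
```

```text
time: 11.95
ee_pos: [0.5904, -0.303, 0.1159]
tcp_rot: [-89.7, -0.4, 117.4]
wrist_force: [-0.6, 0.7, -1.8]
opening: 0.017
time: 12.15
ee_pos: [0.595, -0.3055, 0.1246]
tcp_rot: [-90.2, 0.3, 117.4]
wrist_force: [-0.1, -0.3, -0.5]
opening: 0.017
```

```bash
python3 -m jog '[[1,-0.04,0,-0.8,0,0,0],[1,-0.04,0,-1.5,0,0,0],[1,-0.04,0,-2.1,0,0,0],[1,-0.04,0,-2.5,0,0,0],[1,-0.04,0,-2.8,0,0,0]]'
python3 -m jog '[[1,0,0,-0.2,0,0,0],[1,0,0,-0.4,0,0,0],[1,0,0,-0.5,0,0,0],[1,0,0,-0.5,0,0,0],[1,0,0,-0.5,0,0,0]]'
python3 -m jog '[[0.9,0,0,0,0,0,0],[0.8,0,0,0,0,0,0],[0.5,0,0,0,0,0,0],[0,0,0,0,0,0,0],[0,0,0,0,0,0,0]]'
python3 -m jog '[[0,0,0,0,0,0,0],[0,0,0,0,0,0,0],[0,0,0,0.5,0,0,0],[0,0,0,1.5,0,0,0],[0,0,0,3,0,0,0]]'
python3 -m jog '[[0,-1,0.8,1.5,0,0,0],[0,-2.5,1.6,3,0,0,0],[0,-4,2.2,4.5,0,0,0],[0,-4.6,2.2,6.5,0,0,0],[0,-4.6,2.2,6.5,0,0,0]]'
cat > scan.py <<'E'
from h import *
import sys
n=sys.argv[1]
im,P,T=cam(n); save(im,sys.argv[2]+'.png'); np.save(sys.argv[2]+'.npy',P); print(bot.get_obs()['time'],bot.get_obs()['ee_pos'])
for r in bot.regions_of(n,'case_a'):
    p=P[cv2.erode(r['pixels'].astype(np.uint8),np.ones((3,3)))>0]; p=p[~np.isnan(p[:,0])]
    if r['conf']>.3 and len(p)>50: print(round(r['conf'],2),np.round(r['point']),rect(p,.015,.04), 'z',np.round(np.median(p[:,2]),3), rect(p,.185,.225) if (p[:,2]>.185).sum()>50 else '')
E
python3 scan.py wrist w3; python3 pole.py w3.npy; python3 scan.py top t3
```

```text
time: 12.65
ee_pos: [0.5933, -0.3052, 0.0501]
tcp_rot: [-90.0, 0.0, 117.4]
wrist_force: [0.0, -0.4, -1.2]
opening: 0.017
time: 13.15
ee_pos: [0.5931, -0.3051, 0.0379]
tcp_rot: [-90.0, 0.0, 117.4]
wrist_force: [-2.0, 0.9, 3.6]
opening: 0.0168
time: 13.65
ee_pos: [0.5929, -0.305, 0.0368]
tcp_rot: [-90.0, -0.0, 117.4]
wrist_force: [-0.3, 0.5, 0.4]
opening: 0.0603
time: 14.15
ee_pos: [0.592, -0.3046, 0.1119]
tcp_rot: [-89.9, -0.1, 117.4]
wrist_force: [1.3, -0.2, 1.2]
opening: 0.0854
time: 14.65
ee_pos: [0.4768, -0.2498, 0.2818]
tcp_rot: [-90.3, 0.4, 117.4]
wrist_force: [0.2, -0.5, 0.7]
opening: 0.0855
14.7 [ 0.47736638 -0.25017431  0.28144314]
0.89 [104. 354.] (array([ 408.9, -243.7]), 149.0, 65.1, 86.86, 7746) z 0.026 
0.51 [234. 232.] (array([ 705.9, -244.6]), 3.5, 1.8, 51.22, 13) z 0.06 
0.43 [312. 636.] (array([0., 0.]), 0.0, 0.0, 0.0, 0) z 0.006 
line [ 0.59424852 -0.30256164] 26.99407 1299
-58 58 [-9.1  5.8 56.3 61.2]
-54 103 [-22.8  18.8  59.2  62.5]
-50 104 [-23.   18.7  58.6  62.6]
-46 106 [-23.8  18.6  58.8  62.8]
-42 63 [-21.4   7.1  60.5  62.3]
-38 60 [-10.1   7.1  60.4  62. 
[... 723 characters left out ...]
2 [-5.3  3.5 53.7 55.8]
66 24 [-5.7  3.1 53.8 55.5]
70 23 [-4.3  4.  54.1 56. ]
74 24 [-4.9  3.8 53.8 56.1]
78 19 [-5.2  3.6 53.6 56.3]
82 23 [-5.6  3.4 54.  56. ]
86 23 [-6.   4.  54.1 56.6]
90 22 [-4.4  3.8 54.4 55.4]
94 22 [-4.8  3.8 54.4 55.5]
98 20 [-5.3  3.8 54.1 56.1]
102 22 [-5.5  4.  54.2 56. ]
106 17 [-4.   4.  54.4 55.9]
110 24 [-4.8  4.  54.2 55.8]
114 20 [-5.   4.  54.3 56.1]
118 21 [-5.3  3.7 54.2 55.6]
122 19 [-4.2  3.5 54.6 55.7]
126 19 [-4.1  4.1 54.2 56.1]
130 8 [-3.   3.9 54.3 54.8]
14.8 [ 0.47831292 -0.25031778  0.27585539]
0.69 [257. 400.] (array([ 409.7, -242.8]), 148.9, 62.3, 86.67, 832) z 0.028 
0.68 [249. 221.] (array([440.4, 321.7]), 148.9, 62.6, 86.43, 987) z 0.028
```

```bash
python3 -m jog '[[0,-0.6,0.4,0,0,0,-1.7],[0,-1.2,0.8,0,0,0,-3.4],[0,-1.8,1.2,0,0,0,-5.1],[0,-2.4,1.6,0,0,0,-6.8],[0,-2.67,1.87,-0.5,0,0,-8.5]]' >/dev/null
python3 -m jog '[[0,0,0,0,0,0,-1.7],[0,0,0,0,0,0,-3.4],[0,0,0,0,0,0,-5.1],[0,0,0,0,0,0,-6.8],[0,0,0,0,0,0,-8.5]]' >/dev/null
python3 -m jog '[[0,0,0,-0.6,0,0,-1.7],[0,0,0,-1.4,0,0,-3.4],[0,0,0,-2.4,0,0,-5.1],[0,0,0,-3.6,0,0,-6.8],[0,0,0,-4.2,0,0,-7.1]]'
python3 -m jog '[[0,0,0,0,0,0,0],[0,0,0,0,0,0,0]]'
python3 scan.py wrist w4
```

```text
time: 16.35
ee_pos: [0.4101, -0.2026, 0.1528]
tcp_rot: [-89.9, 0.3, -3.2]
wrist_force: [0.1, 0.8, 0.9]
opening: 0.0849
time: 16.55
ee_pos: [0.4112, -0.2033, 0.1574]
tcp_rot: [-90.0, 0.0, -2.9]
wrist_force: [-0.7, -1.2, 0.7]
opening: 0.0861
16.6 [ 0.41159922 -0.203478    0.15810544]
0.89 [221. 319.] (array([ 408.3, -242.7]), 151.2, 66.0, 87.02, 12032) z 0.026 
0.63 [ 52. 591.] (array([ 647.5, -111. ]), 21.6, 10.7, -43.78, 412) z 0.008
```

View pics/w4.png

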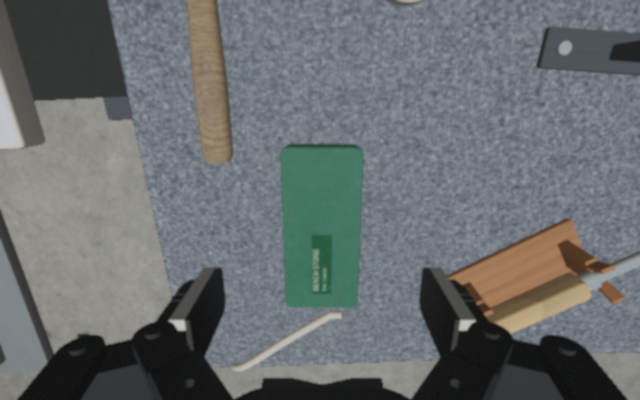

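```bash
python3 -m jog '[[0,-0.04,0,-1.6,0,0,0],[0,-0.04,0,-3.2,0,0,0],[0,-0.04,0,-4.6,0,0,0],[0,-0.04,0,-5.6,0,0,0],[0,-0.04,0,-6.05,0,0,0]]'
python3 -m jog '[[0,0,0,-0.15,0,0,0],[0,0,0,-0.15,0,0,0],[0.5,0,0,-0.15,0,0,0],[1,0,0,-0.15,0,0,0],[1,0,0,-0.15,0,0,0]]' 100
python3 -m jog '[[1,0,0,0,0,0,0],[1,0,0,0,0,0,0],[1,0,0,0,0,0,0],[1,0,0,0,0,0,0],[1,0,0,0,0,0,0]]'
python3 -m jog '[[1,0,0,0.4,0,0,0],[1,0,0,1.2,0,0,0],[1,0,0,2.5,0,0,0],[1,0,0,4,0,0,0],[1,0,0,6,0,0,0]]'
python3 -m jog '[[1,0,0,2,0,0,1.7],[1,0,0,3.2,0,0,3.4],[1,0,0,3.2,0,0,5.1],[1,0,0,3.2,0,0,6.8],[1,0,0,3.2,0,0,8.5]]'
python3 -m jog '[[1,0,0,0,0,0,1.7],[1,0,0,0,0,0,3.4],[1,0,0,0,0,0,5.1],[1,0,0,0,0,0,6.8],[1,0,0,0,0,0,8.5]]'
python3 -m jog '[[1,0,0,0,0,0,0.3],[1,0,0,0,0,0,0.3],[1,0,0,0,0,0,0.3],[1,0,0,0,0,0,0.3]]'
```

```text
time: 17.15
ee_pos: [0.4097, -0.2031, 0.0047]
tcp_rot: [-90.0, 0.1, -3.0]
wrist_force: [0.0, -0.5, 0.2]
opening: 0.0855
time: 17.65
ee_pos: [0.4113, -0.2039, 0.0045]
tcp_rot: [-90.1, -0.2, -3.1]
wrist_force: [-1.9, 1.3, 10.1]
opening: 0.0659
time: 18.15
ee_pos: [0.4113, -0.2039, 0.0045]
tcp_rot: [-90.1, -0.2, -3.1]
wrist_force: [-1.8, 1.1, 8.7]
opening: 0.0653
time: 18.65
ee_pos: [0.4091, -0.2027, 0.1529]
tcp_rot: [-89.9, 0.1, -3.1]
wrist_force: [1.1, -0.9, -4.0]
opening: 0.0656
time: 19.15
ee_pos: [0.41, -0.2032, 0.2331]
tcp_rot: [-90.0, -0.0, 39.8]
wrist_force: [0.2, 0.2, -2.8]
opening: 0.0654
time: 19.65
ee_pos: [0.4099, -0.2032, 0.2328]
tcp_rot: [-90.0, 0.0, 82.3]
wrist_force: [0.2, 0.7, -4.5]
opening: 0.0657
time: 20.05
ee_pos: [0.4101, -0.2033, 0.2323]
tcp_rot: [-90.0, 0.0, 83.3]
wrist_force: [0.8, -0.1, -3.7]
opening: 0.0657
```

```bash
python3 - <<'E'
from h import *
for n in ['top','side']:
    im,P,T=cam(n); save(im,n+'5.png'); np.save(n+'5.npy',P)
    p=P.reshape(-1,3); p=p[~np.isnan(p[:,0])]
    b=p[(p[:,0]>.6)&(p[:,0]<.9)&(abs(p[:,1])<.2)]; print(n,'roof',rect(b,.212,.232))
    b=p[(p[:,0]>.5)&(p[:,0]<.9)&(abs(p[:,1])<.2)]; print(n,'hatch+floor',rect(b,.165,.19))
    b=p[(p[:,0]>.33)&(p[:,0]<.6)&(p[:,1]<-.14)&(p[:,1]>-.3)]; print(n,'held',rect(b,.24,.27))
    h=b[(b[:,2]>.2)&(b[:,2]<.28)&(b[:,0]>.44)]
    for k in np.arange(.44,.58,.02):
        m=(h[:,0]>=k)&(h[:,0]<k+.02)
        if m.sum(): print(round(k,2),m.sum(),np.round(np.r_[np.percentile(h[m][:,2],[5,50,95]),h[m][:,1].min(),h[m][:,1].max(),h[m][:,0].max()],4))
    print(bot.get_obs()['ee_pos'])
E
```

```text
top roof (array([740. ,   5.2]), 255.5, 150.9, 83.32, 5173)
top hatch+floor (array([602. ,  21.1]), 254.7, 149.0, 83.44, 4207)
top held (array([ 450.2, -207.9]), 151.5, 68.7, -6.91, 1036)
0.44 197 [ 0.2504  0.2554  0.2585 -0.2385 -0.174   0.4596]
0.46 225 [ 0.2516  0.255   0.2585 -0.2448 -0.1748  0.4797]
0.48 223 [ 0.2505  0.2544  0.2578 -0.2482 -0.1784  0.5   ]
0.5 219 [ 0.2504  0.2548  0.258  -0.249  -0.1814  0.52  ]
0.52 52 [ 0.2462  0.2545  0.2588 -0.2433 -0.1818  0.5279]
[ 0.41010799 -0.20329215  0.23226253]
side roof (array([741.9,   4.5]), 262.6, 145.1, 83.61, 3009)
side hatch+floor (array([672.1,   9.2]), 287.9, 256.7, -6.89, 2720)
side held (array([ 450.8, -213.4]), 152.4, 88.3, -6.59, 1439)
0.44 244 [ 0.2318  0.2524  0.2544 -0.2453 -0.1734  0.4599]
0.46 251 [ 0.2311  0.2526  0.2544 -0.2469 -0.1763  0.48  ]
0.48 247 [ 0.2306  0.2522  0.2542 -0.2497 -0.1775  0.5   ]
0.5 256 [ 0.2316  0.2519  0.2541 -0.2519 -0.1822  0.5199]
0.52 119 [ 0.2299  0.2507  0.2535 -0.2504 -0.1853  0.53  ]
[ 0.41011582 -0.20329211  0.23223381]
```

```bash
python3 -m jog '[[1,1,1.5,0,0,0,0.05],[1,2.1,3,0,0,0,0.05],[1,3.2,4.7,0,0,0,0.05],[1,4.12,6.11,0,0,0,0.05],[1,4.12,6.11,-0.5,0,0,0.05]]'
python3 -m jog '[[1,0,0,-0.5,0,0,0],[1,0,0,-1,0,0,0],[1,0,0,-1.27,0,0,0],[1,0,0,-1.27,0,0,0]]'
python3 -c "
from h import *
im,P,T=cam('wrist');save(im,'w6.png');im,P,T=cam('side');save(im,'s6.png')
p=P.reshape(-1,3);p=p[~np.isnan(p[:,0])];b=p[(p[:,0]>.54)&(p[:,0]<.65)&(p[:,1]>-.13)&(p[:,1]<.0)];print(rect(b,.2,.22),np.percentile(b[b[:,2]>.2][:,2],[50,95]));print(bot.get_obs()['ee_pos'])"
```

```text
time: 20.65
ee_pos: [0.5157, -0.0467, 0.2201]
tcp_rot: [-90.1, -0.1, 83.9]
wrist_force: [-1.3, -0.7, -3.7]
opening: 0.0657
time: 21.05
ee_pos: [0.5123, -0.0514, 0.1868]
tcp_rot: [-89.9, 0.0, 83.6]
wrist_force: [0.1, 0.3, -4.0]
opening: 0.0658
(array([584. , -61.7]), 91.6, 73.5, -5.04, 607) [0.49879734 0.64895536]
[ 0.5129202  -0.05122858  0.18830852]
```

View pics/s6.png

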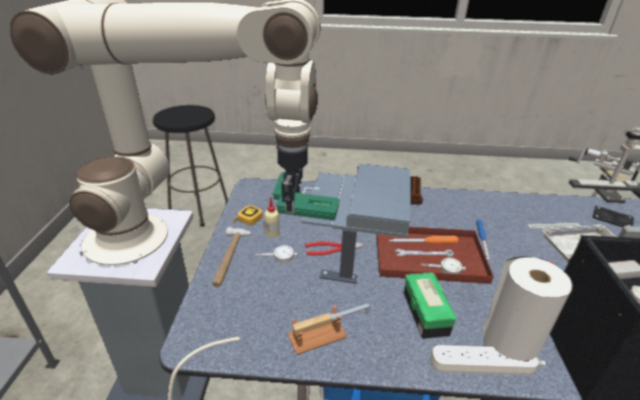

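```bash
python3 -m jog '[[1,0.7,-0.08,0,0,0,0],[1,1.3,-0.15,0,0,0,0],[1,1.8,-0.21,0,0,0,0],[1,2.3,-0.26,0,0,0,0],[1,2.3,-0.26,0,0,0,0]]'
python3 -c "
from h import *
im,P,T=cam('top');cv2.imwrite('pics/t7.png',cv2.resize(im[90:230,250:430,::-1],None,fx=4,fy=4,interpolation=cv2.INTER_CUBIC))"
```

```text
time: 21.65
ee_pos: [0.5718, -0.0575, 0.1882]
tcp_rot: [-90.1, -0.0, 83.6]
wrist_force: [-0.5, 0.2, -4.4]
opening: 0.0656
```

View pics/t7.png

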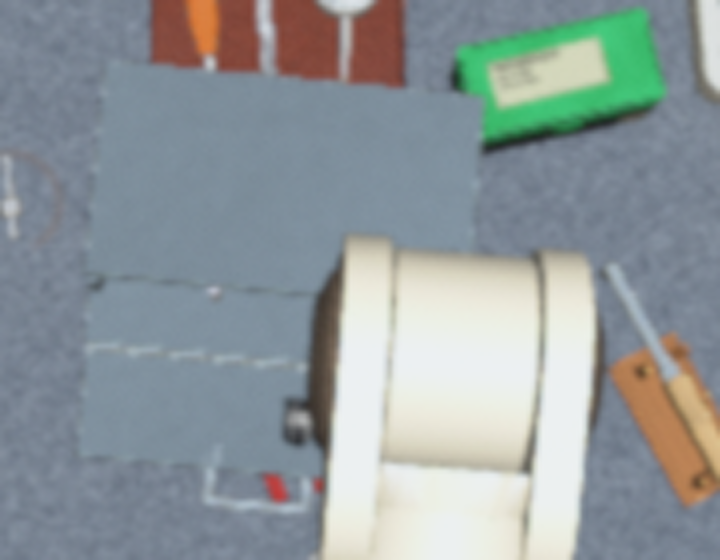

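The case front has passed the divider noses with no force on the wrist. I continue in, release, back off and push.

```bash
python3 -m jog '[[1,0.6,-0.07,0,0,0,0],[1,1.2,-0.14,0,0,0,0],[1,1.8,-0.21,0,0,0,0],[1,2.4,-0.275,0,0,0,0],[1,2.6,-0.3,0,0,0,0]]'
python3 -m jog '[[1,0,0,0,0,0,0],[1,0,0,-0.08,0,0,0],[0.8,0,0,-0.08,0,0,0],[0.4,0,0,-0.08,0,0,0],[0,0,0,-0.08,0,0,0]]'
python3 -m jog '[[0,0,0,0,0,0,0],[0,0,0,0,0,0,0],[0,0,0,0.8,0,0,0],[0,0,0,2,0,0,0],[0,0,0,3,0,0,0]]'
```

```text
time: 22.2
ee_pos: [0.6361, -0.0648, 0.188]
tcp_rot: [-90.0, -0.0, 83.7]
wrist_force: [0.0, 0.0, -3.8]
opening: 0.0657
time: 22.7
ee_pos: [0.6356, -0.0645, 0.1866]
tcp_rot: [-90.1, -0.0, 83.7]
wrist_force: [0.4, -0.5, 0.4]
opening: 0.0779
time: 23.2
ee_pos: [0.6356, -0.0645, 0.2626]
tcp_rot: [-90.0, -0.0, 83.7]
wrist_force: [0.2, 0.5, -0.3]
opening: 0.0854
```

```bash
python3 -m jog '[[1,-0.8,0.09,0,0,0,0],[1,-1.7,0.19,0,0,0,0],[1,-2.5,0.285,0,0,0,0],[1,-2.5,0.285,0,0,0,0],[1,-2.5,0.285,0,0,0,0]]' 60
python3 -m jog '[[1,0,0,0,0,0,0],[1,0,0,-1,0,0,0],[1,0,0,-2,0,0,0],[1,0,0,-2.9,0,0,0],[1,0,0,-2.9,0,0,0]]'
python3 -m jog '[[1,0.4,-0.046,0,0,0,0],[1,0.8,-0.092,0,0,0,0],[1,1.1,-0.126,0,0,0,0],[1,1.4,-0.16,0,0,0,0],[1,1.6,-0.184,0,0,0,0]]'
python3 -m jog '[[1,0.15,-0.017,0,0,0,0],[1,0.3,-0.034,0,0,0,0],[1,0.3,-0.034,0,0,0,0]]'
python3 -c "
from h import *
im,P,T=cam('wrist');save(im,'w8.png')"
```

```text
time: 23.7
ee_pos: [0.5734, -0.0574, 0.2616]
tcp_rot: [-90.1, 0.0, 83.7]
wrist_force: [-0.8, 0.5, 0.4]
opening: 0.0125
time: 24.2
ee_pos: [0.5724, -0.0574, 0.1848]
tcp_rot: [-89.7, 0.0, 83.7]
wrist_force: [0.2, 0.8, 0.4]
opening: -0.0001
time: 24.7
ee_pos: [0.614, -0.0621, 0.1889]
tcp_rot: [-90.0, -0.0, 83.7]
wrist_force: [-4.1, -0.2, 1.8]
opening: -0.0
time: 25.0
ee_pos: [0.6213, -0.0629, 0.1883]
tcp_rot: [-90.0, 0.0, 83.7]
wrist_force: [-0.6, -0.4, 0.2]
opening: -0.0002
```

View pics/w8.png

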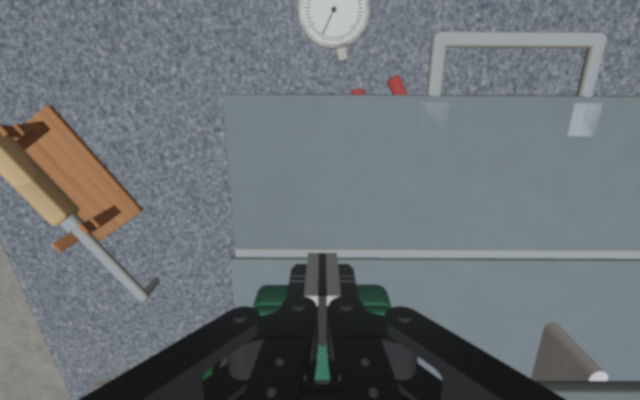

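```bash
python3 -m jog '[[1,0.1,-0.011,0,0,0,0],[1,0.2,-0.023,0,0,0,0],[1,0.2,-0.023,0,0,0,0]]'
python3 -m jog '[[1,0.1,-0.011,0,0,0,0],[1,0.16,-0.018,0,0,0,0],[1,0.16,-0.018,0,0,0,0]]'
```

```text
time: 25.35
ee_pos: [0.6259, -0.0634, 0.1883]
tcp_rot: [-90.0, -0.0, 83.7]
wrist_force: [0.3, 0.2, -0.7]
opening: 0.0001
time: 25.65
ee_pos: [0.6299, -0.0639, 0.1884]
tcp_rot: [-90.0, 0.0, 83.7]
wrist_force: [-1.2, 1.0, 0.3]
opening: -0.0003
```

```bash
python3 -m jog '[[1,0.06,-0.007,0,0,0,0],[1,0.12,-0.014,0,0,0,0],[1,0.12,-0.014,0,0,0,0]]'
python3 -m jog '[[1,0.06,-0.007,0,0,0,0],[1,0.12,-0.014,0,0,0,0],[1,0.12,-0.014,0,0,0,0]]'
```

```text
time: 25.95
ee_pos: [0.6313, -0.0641, 0.1884]
tcp_rot: [-89.8, -0.0, 83.7]
wrist_force: [-10.3, 1.2, 3.6]
opening: 0.0
time: 26.25
ee_pos: [0.6314, -0.064, 0.1885]
tcp_rot: [-89.5, -0.0, 83.7]
wrist_force: [-26.7, 3.2, 7.9]
opening: 0.0003
```

```bash
python3 -m jog '[[1,-0.5,0.06,0,0,0,0],[1,-1,0.11,0.5,0,0,0],[1,-1.2,0.13,1.8,0,0,0],[1,-1.2,0.13,3.6,0,0,0],[0.5,-1.2,0.13,3.6,0,0,0]]'
python3 -m jog '[[0,-0.8,1,0,0,0,1.7],[0,-1.6,2.6,0,0,0,3.4],[0,-2.4,4.2,0,0,0,5.1],[0,-3.2,5.8,0,0,0,6.8],[0,-4,7.4,0,0,0,8.5]]' >/dev/null
python3 -m jog '[[0,-0.8,1.6,0,0,0,1.7],[0,-1.6,3.2,0,0,0,3.4],[0,-2.2,4.8,0,0,0,5.1],[0,-2.4,6.3,0,0,0,6.8],[0,-2.4,6.3,0,0,0,8.5]]' >/dev/null
python3 -m jog '[[0,0,0,-1,0,0,1.66],[0,0,0,-2.5,0,0,1.66],[0,0,0,-4.3,0,0,1.66],[0,0,0,-4.3,0,0,1.66],[0,0,0,-4.3,0,0,1.66]]'
python3 scan.py wrist w9;python3 scan.py top t9
```

```text
time: 26.75
ee_pos: [0.6066, -0.0615, 0.2866]
tcp_rot: [-90.6, -0.0, 83.7]
wrist_force: [0.7, -0.0, 0.0]
opening: 0.0132
time: 28.25
ee_pos: [0.4456, 0.2811, 0.1725]
tcp_rot: [-90.0, 0.0, 177.0]
wrist_force: [0.1, -0.0, 0.6]
opening: 0.0852
28.3 [0.44640028 0.2815348  0.17393887]
0.98 [218. 372.] (array([399.8, 320.6]), 151.5, 67.4, -87.63, 11152) z 0.026 
28.4 [0.4469071  0.2818727  0.17436511]
0.88 [262. 234.] (array([402.1, 277.7]), 65.0, 61.7, -85.84, 423) z 0.028 
0.69 [171. 348.] (array([0., 0.]), 0.0, 0.0, 0.0, 0) z 0.207 (array([651. , -67.2]), 58.9, 15.3, 83.72, 118)
```

The scan shows the left case has been knocked about 40 mm toward the robot, to (400,321) mm with yaw −87.6°. I re-aim and re-measure.

```bash
python3 -m jog '[[0,-0.9,-0.05,0,0,0,0.6],[0,-1.82,-0.05,0,0,0,1.08],[0,-1.82,-0.05,-0.5,0,0,1.08],[0,-1.82,-0.05,-0.5,0,0,1.08],[0,-1.82,-0.05,-0.5,0,0,1.08]]'
python3 scan.py wrist w10
```

```text
time: 28.95
ee_pos: [0.4008, 0.28, 0.1589]
tcp_rot: [-90.0, 0.0, -177.7]
wrist_force: [0.3, 0.3, 0.7]
opening: 0.085
29.0 [0.4008555  0.28002212 0.15891982]
0.69 [226. 321.] (array([400.1, 320. ]), 150.2, 65.8, -87.41, 11841) z 0.026
```

View pics/w10.png

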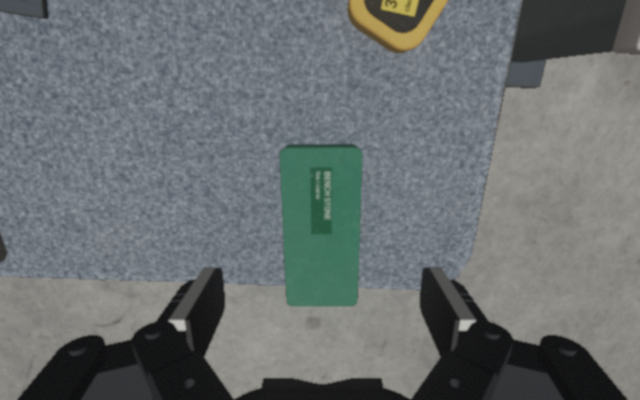

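The case is centred between the fingers at cols 285–360. I grip, lift and turn it.

```bash
python3 -m jog '[[0,0.04,0,-1.6,0,0,0],[0,0.04,0,-3.2,0,0,0],[0,0.04,0,-4.6,0,0,0],[0,0.04,0,-5.6,0,0,0],[0,0.04,0,-6.0,0,0,0]]'
python3 -m jog '[[0,0,0,-0.12,0,0,0],[0,0,0,-0.12,0,0,0],[0.5,0,0,-0.12,0,0,0],[1,0,0,-0.12,0,0,0],[1,0,0,-0.12,0,0,0]]' 100
python3 -m jog '[[1,0,0,0,0,0,0],[1,0,0,0,0,0,0],[1,0,0,0,0,0,0],[1,0,0,0,0,0,0],[1,0,0,0,0,0,0]]'
python3 -m jog '[[1,0,0,0.4,0,0,0],[1,0,0,1.2,0,0,0],[1,0,0,2.5,0,0,0],[1,0,0,4,0,0,0],[1,0,0,6,0,0,0]]'
python3 -m jog '[[1,0,0,2,0,0,-1.7],[1,0,0,3.2,0,0,-3.4],[1,0,0,3.2,0,0,-5.1],[1,0,0,3.2,0,0,-6.8],[1,0,0,3.2,0,0,-8.5]]'
python3 -m jog '[[1,0,0,0,0,0,-1.7],[1,0,0,0,0,0,-3.4],[1,0,0,0,0,0,-5.1],[1,0,0,0,0,0,-6.8],[1,0,0,0,0,0,-8.5]]'
python3 -m jog '[[1,0,0,0,0,0,-1.6],[1,0,0,0,0,0,-2.77],[1,0,0,0,0,0,-2.77],[1,0,0,0,0,0,-2.77],[1,0,0,0,0,0,-2.77]]'
python3 - <<'E'
from h import *
for n in ['top','side']:
    im,P,T=cam(n); save(im,n+'11.png'); np.save(n+'11.npy',P)
    p=P.reshape(-1,3); p=p[~np.isnan(p[:,0])]
    b=p[(p[:,0]>.33)&(p[:,0]<.6)&(p[:,1]>.2)&(p[:,1]<.36)]; print(n,'held',rect(b,.24,.268),np.median(b[(b[:,2]>.24)&(b[:,2]<.268)][:,2]))
    c=p[(p[:,0]>.6)&(p[:,0]<.665)&(p[:,1]>-.115)&(p[:,1]<-.02)]; print('in bay',rect(c,.196,.213))
print(bot.get_obs()['ee_pos'])
E
```

```text
time: 29.55
ee_pos: [0.4004, 0.2791, 0.0061]
tcp_rot: [-89.9, -0.2, -177.7]
wrist_force: [-0.6, 0.1, 0.8]
opening: 0.0854
time: 30.05
ee_pos: [0.4023, 0.2807, 0.0078]
tcp_rot: [-90.1, 0.2, -177.6]
wrist_force: [-1.0, -2.3, 9.5]
opening: 0.0651
time: 30.55
ee_pos: [0.4023, 0.2806, 0.0078]
tcp_rot: [-90.1, 0.2, -177.6]
wrist_force: [-0.7, -1.2, 8.5]
opening: 0.0657
time: 31.05
ee_pos: [0.4002, 0.2792, 0.1562]
tcp_rot: [-89.9, -0.1, -177.6]
wrist_force: [1.2, 0.9, -3.2]
opening: 0.0652
time: 31.55
ee_pos: [0.4011, 0.2798, 0.2365]
tcp_rot: [-90.0, 0.0, 139.5]
wrist_force: [-0.5, -0.1, -2.7]
opening: 0.0651
time: 32.05
ee_pos: [0.401, 0.2798, 0.2362]
tcp_rot: [-90.0, -0.0, 97.0]
wrist_force: [0.3, -0.0, -2.8]
opening: 0.0654
time: 32.55
ee_pos: [0.4011, 0.2799, 0.2357]
tcp_rot: [-90.0, -0.0, 83.7]
wrist_force: [-0.1, -0.4, -3.6]
opening: 0.0653
top held (array([440.6, 272.8]), 152.7, 74.4, -1.15, 1122) 0.2551594819748604
in bay (array([652.3, -68.1]), 87.7, 19.7, 84.11, 193)
side held (array([443.4, 270.8]), 151.6, 91.1, -5.48, 583) 0.25217890824254496
in bay (array([653. , -70.9]), 86.2, 22.4, -89.71, 133)
[0.40111979 0.27990736 0.23557064]
```

```bash
python3 - <<'E'
from h import *
e=np.array([.40112,.27991])
for n in ['top11','side11']:
    P=np.load(n+'.npy');p=P.reshape(-1,3); p=p[~np.isnan(p[:,0])]
    d=p[:,:2]-e; s=d@[.9935,-.114]; t=d@[.114,.9935]
    k=(abs(t)<.06)&(s>.03)&(s<.14)&(p[:,2]>.22)&(p[:,2]<.27); 
    print(n,'front',np.percentile(s[k],99.5))
    for a in np.arange(.03,.13,.01):
        m=k&(s>=a)&(s<a+.01)&(p[:,2]>.246)
        print(round(a,2),m.sum(),np.round(1e3*np.r_[t[m].min(),t[m].max(),np.median(p[m,2])],1) if m.sum() else '')
E
```

```text
top11 front 0.11598368828390292
0.03 108 [-34.   34.1 255.4]
0.04 109 [-33.1  33.2 255.9]
0.05 108 [-34.6  33.6 255.1]
0.06 109 [-33.8  33.1 255.2]
0.07 108 [-34.1  34.3 254.9]
0.08 109 [-33.8  32.6 254.8]
0.09 108 [-33.7  34.2 255. ]
0.1 108 [-33.2  35.2 254.6]
0.11 67 [-33.1  33.6 254.6]
0.12 0 
side11 front 0.11855660534319507
0.03 34 [-35.8  31.6 252.3]
0.04 38 [-35.7  32.3 252.3]
0.05 30 [-36.3  29.2 252.2]
0.06 33 [-37.1  28.  252.6]
0.07 36 [-38.4  34.5 252. ]
0.08 30 [-36.   26.6 252.3]
0.09 33 [-36.2  30.  252.1]
0.1 35 [-36.8  35.1 251.8]
0.11 37 [-39.3  30.4 251.3]
0.12 0
```

```bash
python3 -m jog '[[1,1.2,-1.5,0,0,0,0],[1,2.4,-3,0,0,0,0],[1,3.6,-4.6,0,0,0,0],[1,4.6,-6,0,0,0,0],[1,5.22,-6.78,0,0,0,0]]'
python3 -m jog '[[1,0,0,-0.5,0,0,0],[1,0,0,-1,0,0,0],[1,0,0,-1.5,0,0,0],[1,0,0,-1.79,0,0,0],[1,0,0,-1.79,0,0,0]]'
python3 -m jog '[[1,0.7,-0.08,0,0,0,0],[1,1.3,-0.15,0,0,0,0],[1,1.8,-0.21,0,0,0,0],[1,2.3,-0.26,0,0,0,0],[1,2.3,-0.26,0,0,0,0]]'
```

```text
time: 33.15
ee_pos: [0.5329, 0.1077, 0.2352]
tcp_rot: [-90.0, 0.0, 83.5]
wrist_force: [-0.5, 0.6, -2.7]
opening: 0.0652
time: 33.65
ee_pos: [0.5307, 0.1111, 0.1894]
tcp_rot: [-89.9, 0.0, 83.6]
wrist_force: [-0.4, -0.1, -2.9]
opening: 0.0655
time: 34.15
ee_pos: [0.59, 0.1043, 0.1907]
tcp_rot: [-90.0, -0.0, 83.6]
wrist_force: [-0.4, 0.4, -3.0]
opening: 0.0657
```

Clean entry. I repeat the sequence used for the first case.

```bash
python3 -m jog '[[1,0.6,-0.07,0,0,0,0],[1,1.2,-0.14,0,0,0,0],[1,1.8,-0.21,0,0,0,0],[1,2.3,-0.265,0,0,0,0],[1,2.5,-0.285,0,0,0,0]]'
python3 -m jog '[[1,0,0,0,0,0,0],[1,0,0,-0.08,0,0,0],[0.8,0,0,-0.08,0,0,0],[0.4,0,0,-0.08,0,0,0],[0,0,0,-0.08,0,0,0]]'
python3 -m jog '[[0,0,0,0,0,0,0],[0,0,0,0,0,0,0],[0,0,0,0.8,0,0,0],[0,0,0,2,0,0,0],[0,0,0,3,0,0,0]]'
python3 -m jog '[[1,-0.8,0.09,0,0,0,0],[1,-1.7,0.19,0,0,0,0],[1,-2.5,0.285,0,0,0,0],[1,-2.5,0.285,0,0,0,0],[1,-2.5,0.285,0,0,0,0]]' 60
python3 -m jog '[[1,0,0,0,0,0,0],[1,0,0,-1,0,0,0],[1,0,0,-2,0,0,0],[1,0,0,-3,0,0,0],[1,0,0,-3,0,0,0]]'
python3 -m jog '[[1,0,0,0,0,0,0]]'
```

```text
time: 34.65
ee_pos: [0.6519, 0.0971, 0.1907]
tcp_rot: [-90.0, 0.0, 83.6]
wrist_force: [-0.6, 0.1, -3.0]
opening: 0.0653
time: 35.15
ee_pos: [0.6515, 0.0969, 0.1892]
tcp_rot: [-90.0, -0.0, 83.5]
wrist_force: [0.0, -0.3, 0.3]
opening: 0.0779
time: 35.65
ee_pos: [0.6515, 0.0967, 0.2653]
tcp_rot: [-90.0, -0.0, 83.5]
wrist_force: [-0.3, 0.7, 0.4]
opening: 0.0851
time: 36.15
ee_pos: [0.5893, 0.1039, 0.2643]
tcp_rot: [-90.1, -0.0, 83.5]
wrist_force: [1.1, -0.4, 0.5]
opening: 0.0125
time: 36.65
ee_pos: [0.5884, 0.1035, 0.1847]
tcp_rot: [-89.7, 0.1, 83.5]
wrist_force: [-0.3, 0.1, -0.2]
opening: -0.0002
time: 36.75
ee_pos: [0.5894, 0.1038, 0.1888]
tcp_rot: [-90.0, 0.0, 83.5]
wrist_force: [-0.7, 0.6, 0.0]
opening: -0.0001
```

```bash
python3 -m jog '[[1,0.5,-0.057,0,0,0,0],[1,1,-0.115,0,0,0,0],[1,1.5,-0.17,0,0,0,0],[1,1.9,-0.218,0,0,0,0],[1,2.1,-0.24,0,0,0,0]]'
python3 -m jog '[[1,0.1,-0.011,0,0,0,0],[1,0.2,-0.023,0,0,0,0],[1,0.3,-0.034,0,0,0,0],[1,0.36,-0.041,0,0,0,0],[1,0.36,-0.041,0,0,0,0]]'
```

```text
time: 37.25
ee_pos: [0.6427, 0.0979, 0.1904]
tcp_rot: [-90.1, -0.0, 83.5]
wrist_force: [-3.0, 0.4, 2.3]
opening: -0.0001
time: 37.75
ee_pos: [0.65, 0.097, 0.189]
tcp_rot: [-89.9, -0.0, 83.5]
wrist_force: [-7.0, 0.2, 3.9]
opening: 0.0003
```

```bash
python3 -m jog '[[1,0.08,-0.009,0,0,0,0],[1,0.14,-0.016,0,0,0,0],[1,0.14,-0.016,0,0,0,0]]'
python3 -m jog '[[1,-0.8,0.09,0,0,0,0],[1,-1.2,0.13,0.5,0,0,0],[1,-1.6,0.13,2,0,0,0],[1,-2.5,0.13,3.6,0,0,0],[1,-4,0,4.6,0,0,0]]'
python3 -m jog '[[1,-1.5,0,0,0,0,0],[1,-3,-1,0,0,0,0],[1,-4.5,-2,0,0,0,0],[1,-5,-3,0,0,0,0],[1,-5,-3,0,0,0,0]]'
python3 - <<'E'
from h import *
o=np.array([.6287,.0178])
for n in ['top','side']:
    im,P,T=cam(n); save(im,n+'13.png')
    if n=='top': cv2.imwrite('pics/t13.png',cv2.resize(im[100:280,190:450,::-1],None,fx=3,fy=3,interpolation=cv2.INTER_CUBIC))
    p=P.reshape(-1,3); p=p[~np.isnan(p[:,0])]
    d=p[:,:2]-o; s=d@[.9935,-.114]; t=d@[.114,.9935]
    for y in (-.081,.081):
        m=(abs(t-y)<.03)&(s>-.03)&(s<.036)&(p[:,2]>.198)&(p[:,2]<.214)
        for w in (-.02,0,.02):
            k=m&(abs(t-y-w)<.008); print(n,y,w,k.sum(),np.round(np.r_[s[k].min(),s[k].max(),np.median(p[k,2])],4) if k.sum() else '')
    m=(abs(t)<.03)&(s>-.075)&(s<-.01); print('hatch z',np.round(np.percentile(p[m,2],[5,50,95]),4))
    m=(abs(t)<.12)&(s>-.09)&(s<-.07)&(p[:,2]>.12); print('hatch edge z',np.median(p[m,2]))
    for l in ['oil_bottle','dial']:
        r=bot.regions_of(n,l)[0];q=P[r['pixels']];print(l,r['conf'],np.nanmedian(q,0))
E
```

```text
time: 38.05
ee_pos: [0.6501, 0.0971, 0.1891]
tcp_rot: [-89.6, 0.0, 83.6]
wrist_force: [-25.5, 2.2, 9.2]
opening: -0.0001
time: 38.55
ee_pos: [0.5546, 0.0966, 0.3066]
tcp_rot: [-90.2, -0.0, 83.5]
wrist_force: [-0.2, -0.7, 0.0]
opening: 0.0
time: 39.05
ee_pos: [0.4278, 0.0197, 0.3061]
tcp_rot: [-90.2, 0.0, 83.4]
wrist_force: [-0.7, 0.5, 0.3]
opening: 0.0004
top -0.081 -0.02 30 [0.0237 0.0357 0.2079]
top -0.081 0 30 [0.0232 0.036  0.207 ]
top -0.081 0.02 29 [0.0232 0.0359 0.2079]
top 0.081 -0.02 28 [0.0236 0.0357 0.2076]
top 0.081 0 29 [0.0232 0.0359 0.2079]
top 0.081 0.02 30 [0.0235 0.0353 0.2074]
hatch z [0.003  0.1788 0.1825]
hatch edge z 0.178717477912529
oil_bottle 0.21 [0.68731085 0.0114235  0.2193653 ]
dial 0.64 [ 0.49122796 -0.03922476  0.02137803]
side -0.081 -0.02 17 [0.0255 0.0353 0.2055]
side -0.081 0 18 [0.0252 0.0355 0.2055]
side -0.081 0.02 14 [0.025  0.0349 0.2055]
side 0.081 -0.02 10 [0.0254 0.0345 0.2049]
side 0.081 0 9 [0.0258 0.0352 0.2057]
side 0.081 0.02 11 [0.0259 0.036  0.2045]
hatch z [-0.7462  0.0091  0.1781]
hatch edge z 0.1761980040960603
oil_bottle 0.86 [0.43588511 0.05025764 0.05329107]
dial 0.58 [ 0.48189189 -0.04727487  0.01723204]
```

View pics/t13.png

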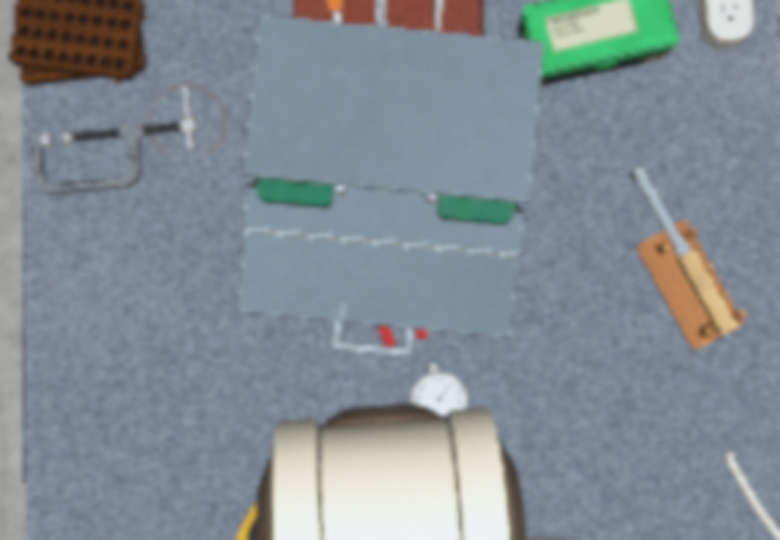

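```bash
python3 -c "
from h import *
print(bot.job_done())"
```

```text
the job is handed in; nothing more can be done
None
```

I finished the job and handed it in at about 39 s. The hatch is down, the pole is back in its rest and both stone cases that were present are home in the bin.

**What I did**
- I hooked the eye with the pole and pulled the hatch until it sank level by itself. Then I laid the pole back in its rest.
- I put the right case in the right bay and the left case in the left bay, each pushed against the back stop until the wrist force reached about 25 N. The left case had been knocked about 40 mm aside along the way, so I measured it again before gripping it.
- Only one case lay on the left of the table, so the third case was taken as absent.

**Last checks**
- **Hatch:** its face is level at about 178 mm, as it should be when fully down.
- **Pole:** after it was laid back, it measured within about 1 mm and 0.2° of where it started.
- **Cases:** both rear ends measured 23 to 26 mm from the hinge line, against 22 mm nominal. Both case tops are at 205 to 208 mm against 207 mm, so they lie flat.
- **Bottle and dial:** the side view shows both in their original places.
- **Disagreements:** the top view could not confirm the bottle because the arm covered it. The network's answer there had low confidence and pointed at the bin, so I ignored it. The dial read 9 mm off from the top because the arm partly hid it.

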